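# Snap the locking cap onto a shelf label beam

### The job

Take the green cap from the cork mat and put it on the bare stud of the grey shelf beam, pressing until it clicks and then on until it is down on the brass spring ring and squeezes the ring clearly. Finish while you are still pressing the cap down firmly with the gripper: do not let up or let go. Leave everything else where it is.

Things in the scene. Friction and masses are not known exactly. Their poses are not given: they have to be found in the camera images.
- green_cap: The loose green plastic snap cap, 38 mm high, about 45 g, standing mouth down on the cork mat. Origin: centre of its underside; z up. A flange of 52 mm diameter and 6 mm height at the bottom, above it a round body of 36 mm diameter with a flat top at 38 mm. The body can be gripped from above, with the fingertips just above the flange.
- cap_mouth (a point): Centre of the green cap's mouth, at its underside (same point as its origin). The mouth is a 20 mm hole, 6 mm deep through the flange; above it the bore widens to 27 mm, up to a roof 32 mm above the underside.
- stud_base (a point): The foot of the bare stud: the point on its axis at the height of the aluminium label plate on top of the beam (42 mm above the table); z up. The upright steel stud is 17 mm in diameter, stands 30 mm high above this point and narrows to 6 mm over its top 6 mm. A snapped cap that nobody presses rests with its underside about 9 mm above this point.
- stud_balls (a point): Point on the stud's axis 20 mm above the label plate, where four sprung steel balls stick out of the stud, together 24 mm across. The cap's underside meets them about 5 mm above this point; the push needed rises to roughly 12 to 18 N, drops away as the underside passes this point, the balls then pull the cap down, and it lands on the brass ring when its underside is 10 mm below this point.
- seat (a joint): Travel of the brass spring ring (36 mm diameter) round the foot of the bare stud: 0 = up, with its top 10 mm above the label plate; 0.005 m = pressed fully down against a hard stop. Its spring is about 3 N per mm. A snapped cap that nobody presses squeezes it by less than 1 mm.
- beam: The fixed piece of grey shelf beam, 50 x 200 x 38 mm with a 4 mm aluminium label plate on it (top at 42 mm). Origin: centre of its underside; y along its length. The bare stud is 50 mm from the middle on the +y side; the stud 50 mm to the -y side already wears a black cap (52 mm flange, top 89 mm above the table). It may lie at any yaw.
- mat: The fixed cork mat, 130 x 270 x 3 mm; origin: centre of its underside, y along its length. The green, orange and white caps stand on it in a row along y about 95 mm apart, in any order.
- orange_cap: A loose orange cap of the same outer size, on the mat; to be left alone.
- white_cap: A loose white cap of the same outer size, on the mat; to be left alone.
- packet_a: A loose brown paper-wrapped packet with mint band, 50 x 120 x 30 mm; origin: centre of its underside; to be left alone.
- packet_b: A second packet like packet_a; to be left alone.
- screwdriver: A loose screwdriver lying on the table; to be left alone.
- jar: A loose closed jar, 60 mm in diameter and 70 mm high; origin: centre of its underside; to be left alone.
- slug_cup: A loose aluminium cup, 80 mm across the rim and 60 mm high; origin: centre of its underside; to be left alone.
Not all that is in view belongs to the job. Of the things that look like the green_cap, the middle-sized one is meant.

How it is judged (in metres and radians):
On the way, in this order (a step that is already met when the one before it is completed fails the run):
1. the green cap is lifted clear of the mat (height (world z) of green_cap above 0.03 m and horizontal distance between green_cap and stud_base above 0.04 m), for 0.1 s.
2. the cap has snapped under the balls of the bare stud, straight (z of green_cap in the frame of stud_base below 0.0105 m and horizontal distance between green_cap and stud_base below 0.004 m and angle between green_cap's own z axis and vertical below 0.1 rad), for 0.1 s.
At the end, for the whole second after the job is handed in: The green cap is snapped on the bare stud, within 4 mm of its axis and 0.1 rad of upright, its underside less than 9 mm above the label plate, at rest, with the gripper still touching it and pressing it down so that the brass ring is squeezed by more than 1.5 mm (about 5 N) (z of green_cap in the frame of stud_base between 0.002 and 0.009 m and horizontal distance between green_cap and stud_base below 0.004 m and angle between green_cap's own z axis and vertical below 0.1 rad and value of joint seat above 0.0015 m and (contact force between green_cap and the fingers above 2 N or contact force between green_cap and the arm above 2 N) and linear speed of green_cap below 0.02 m/s); the arm keeps its last pose, push and grip.
It fails at once if another cap, a packet, the screwdriver, the jar or the cup is moved by more than 20 mm (distance of any of orange_cap, white_cap, packet_a, packet_b, screwdriver, jar, slug_cup from where it was at the start of the episode above 0.02 m).
It also fails if it takes over 51 s, if anything falls off the work surface, if the arm or the gripper's body presses on something with over 40 N, if the wrist force passes 120 N, or if a joint passes its speed limit or range.

### The arm

A 6-joint arm with a two-finger parallel gripper is mounted at the origin on the work surface. World frame = base frame: x ahead of the robot, y to its left, z up, the work surface at z = 0. Lengths are in m, angles in degrees, forces in N, time in s.
With the tool pointing down it reaches from about 0.4 to 0.825 m from the base axis. Payload 7 kg.
Tool frame: the origin (TCP) lies midway between the tips of the shut fingers; the grasp point (between the pads) lies 19 mm behind it (ctrl.hold_point_z is the distance from the TCP to the grasp point, in m); z points along the fingers, y is the line along which they close (so a half turn about z gives the same grasp; the last joint's range is limited). The gripper opens to 88 mm and grips with 3 to 60 N. Pads are 19 mm wide; open, the fingers measure 130 mm over their backs; the gripper's body (78 mm by 193 mm) begins 47 mm behind the grasp point.
Start: joints at [-49.555, 20.546, 0.682, 0, -70.136, -16.507], TCP at [0.274, -0.617, 0.227] pointing down, gripper open.
Joint ranges: [-176.03, 176.03], [-82.01, 121.73], [-58.28, 71.71], [-173.87, 95.51], [-174.79, -0.11], [-173.66, 173.66]. Speed limits (degrees/s): [136.94, 136.94, 172.46, 180, 180, 180].

### API

Orientations are given as [roll, pitch, yaw] about the fixed x, y, z axes, in that order (R = Rz(yaw) Ry(pitch) Rx(roll)).
In Python, from plant import ctrl gives the robot as it stands.
- The arm moves only by the tool apply_moves, never from a script. Its argument "deltas" is a list of rows, each an object with "fingers": the finger opening in mm, from 0 to 87.6; "delta_pos": the shift along the tool's x, y, z in mm, a list of three; "angular": the turn, a rotation vector about the tool's x, y, z in degrees, a list of three. A call has 1 to 10 rows; each row is the pose to reach, as a shift and turn from the pose commanded when the call began, along the tool's axes at that moment; what a row does not reach only later rows make up. A row lasts 1/10 s, in which the tool goes at most 50 mm and 8.59 degrees, less where a joint would pass 70% of its speed; a pose out of reach is approached as far as the arm can. A call with a gripper value outside its range is refused whole. The fingers move at their own pace and stop on an object; the grip force is fixed at half the most. Time passes only in rows, so rows that repeat a pose let the fingers close. It gives the time, the measured TCP pose, the force, the opening and the grip force at its end, in the units of the state.
- ctrl.get_obs(): the state, without advancing time (a new reading comes with each control period).
- ctrl.snapshot(name): name is "side" or "top"; returns the picture (384x512x3 uint8, red, green, blue); there is no depth.
- ctrl.camera_params(name): a dict with "fx", "fy", "cx", "cy" (pixels), "cam_to_world" (4x4, takes a point from camera to world coordinates). Camera axes: x right, y up, looking along -z (the intrinsics and any distortion apply to the point x, -y, -z); pixel columns grow to the right and rows downward; lengths in m; the calibration is good to about 2 mm. A picture is of the moment at which its call begins. camera_params takes no time and is no camera call.
- ctrl.close_job(): hands the job in; it is judged then, once.
The state is a dict: "clock": time; "joint_pos": joint angles; "qvel": joint speeds; "tau": joint torques, N m; "tool_pos": TCP position; "orientation": TCP orientation; "force": force on the tool from outside, world axes, zero at the start; "moment": the same for the moment, N m; "opening": finger opening in m; "gripper_force": force on a finger pad.
Only numpy, scipy, OpenCV 4.12 (cv2) and the standard library are available. Lean on these libraries where they do the work, as an engineer would, in place of code of your own. Each camera call takes 0.05 s, during which the arm holds its last target. There are 200 camera calls.

## Working session

There is one attempt and no reset: what is moved stays moved. The work goes in short steps, Python scripts to look and compute and a tool call to move; the robot and the scene stay as the last step left them, time stands still between calls to the robot, and variables do not carry over. Pictures are saved under pics/ and viewed, at most 10 in all, crops included, and the job is handed in when it is done.

Besides the shell and the picture viewer there is one more tool, called after "Call:" as a command line: name --argument value ..., lists and objects as JSON in quotes. apply_moves: Moves the arm, as the interface text tells. Its arguments: {"type":"object","properties":{"deltas":{"type":"array"}},"required":["deltas"]}

```bash
mkdir -p pics; cat > h.py <<'E'
import numpy as np, cv2
from plant import ctrl
def snap(n,f):
    im=ctrl.snapshot(n); cv2.imwrite('pics/'+f,im[:,:,::-1]); return im
def ray(n,u,v):
    p=ctrl.camera_params(n); M=np.array(p['cam_to_world'])
    K=np.array([[p['fx'],0,p['cx']],[0,p['fy'],p['cy']],[0,0,1.]])
    d=np.array(p.get('dist',np.zeros(5)),float)
    x,y=cv2.undistortPoints(np.array([[[u,v]]],float),K,d)[0,0]
    return M[:3,3], M[:3,:3]@np.array([x,-y,-1.])
def atz(n,u,v,z):
    o,d=ray(n,u,v); return o+d*(z-o[2])/d[2]
def proj(n,P):
    p=ctrl.camera_params(n); M=np.array(p['cam_to_world'])
    c=M[:3,:3].T@(np.array(P)-M[:3,3]); return p['cx']+p['fx']*c[0]/-c[2], p['cy']+p['fy']*-c[1]/-c[2]
E
python3 - <<'E'
from h import *
a=snap('top','t0.png'); b=snap('side','s0.png')
for n in('top','side'): print(n,{k:np.round(v,3).tolist() for k,v in ctrl.camera_params(n).items()})
print(ctrl.get_obs())
E
```

```text
top {'fx': 411.852, 'fy': 411.852, 'cx': 250.29, 'cy': 194.695, 'cam_to_world': [[0.0, 0.987, -0.158, 0.419], [-1.0, -0.0, -0.003, -0.016], [-0.003, 0.158, 0.987, 1.306], [0.0, 0.0, 0.0, 1.0]]}
side {'fx': 468.075, 'fy': 468.075, 'cx': 249.236, 'cy': 185.941, 'cam_to_world': [[-0.984, 0.115, -0.133, 0.443], [-0.174, -0.552, 0.815, 1.024], [0.02, 0.826, 0.564, 0.783], [0.0, 0.0, 0.0, 1.0]]}
{'clock': 0.1, 'joint_pos': array([-4.95552113e+01,  2.05877642e+01,  6.40011758e-01, -1.54351065e-02,
       -7.01360112e+01, -1.65049962e+01]), 'qvel': array([ 0.02836198, -0.10359449,  0.1715402 ,  0.12999477,  0.11843118,
        0.10384026]), 'tau': array([-1.88833433e-04, -5.84163308e+01,  2.93753600e+01,  7.01551706e+00,
        1.01908366e-02, -4.38563711e-05]), 'tool_pos': array([ 0.27367211, -0.61656858,  0.22572624]), 'orientation': array([ 1.79915565e+02, -9.88612907e-03, -1.56065456e+02]), 'force': array([ 0.10311766, -0.40905532, -0.49659363]), 'moment': array([ 0.02576076, -0.04293373, -0.01788858]), 'gripper_force': 0.0, 'opening': 0.08769981305001509}
```

View pics/t0.png

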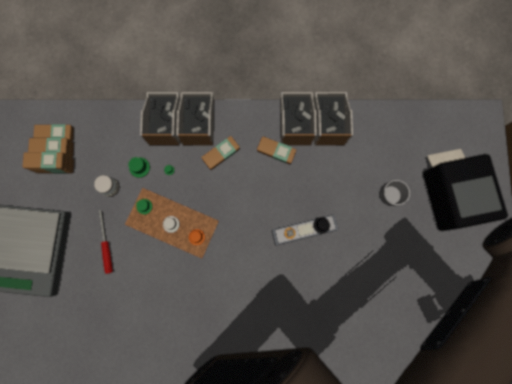

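View pics/s0.png

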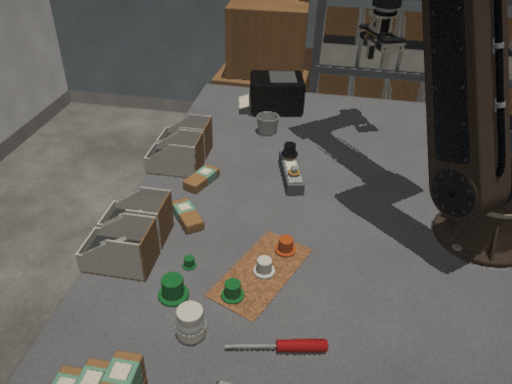

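The top view shows three green look-alikes: a large one at (138,167), a small one at (169,169), and the middle-sized one on the mat at (143,206). The middle one matches the description. The bare stud is at about (290,232), and the black cap at (321,225). Next I'll check this in a close crop.

```bash
python3 - <<'E'
from h import *
t=cv2.imread('pics/t0.png'); s=cv2.imread('pics/s0.png')
def crop(im,x,y,w,h): return cv2.resize(im[y:y+h,x:x+w],(400,300),interpolation=cv2.INTER_CUBIC)
out=np.vstack([np.hstack([crop(t,120,180,80,60),crop(t,265,203,80,60)]),np.hstack([crop(s,200,260,80,60),crop(s,255,135,80,60)])])
cv2.imwrite('pics/c0.png',out)
for n,im,boxes in(('top',t,[(125,190,165,225),(125,150,155,180),(160,160,180,180)]),('side',s,[(210,270,255,310)])):
    hsv=cv2.cvtColor(im,cv2.COLOR_BGR2HSV); m=cv2.inRange(hsv,(45,110,30),(85,255,255))
    for b in boxes:
        ys,xs=np.nonzero(m[b[1]:b[3],b[0]:b[2]]); u,v=xs.mean()+b[0],ys.mean()+b[1]
        print(n,b,len(xs),u,v,xs.min()+b[0],xs.max()+b[0],ys.min()+b[1],ys.max()+b[1],atz(n,u,v,.015).round(4))
E
```

```text
top (125, 190, 165, 225) 181 143.8011049723757 206.0939226519337 137 151 199 213 [0.5888 0.3253 0.015 ]
top (125, 150, 155, 180) 316 138.56962025316454 166.68037974683546 129 149 158 176 [0.7165 0.3473 0.015 ]
top (160, 160, 180, 180) 64 168.78125 169.5 165 173 166 173 [0.7072 0.2499 0.015 ]
side (210, 270, 255, 310) 273 232.1868131868132 290.57875457875457 221 243 278 303 [0.5902 0.3219 0.015 ]
```

View pics/c0.png

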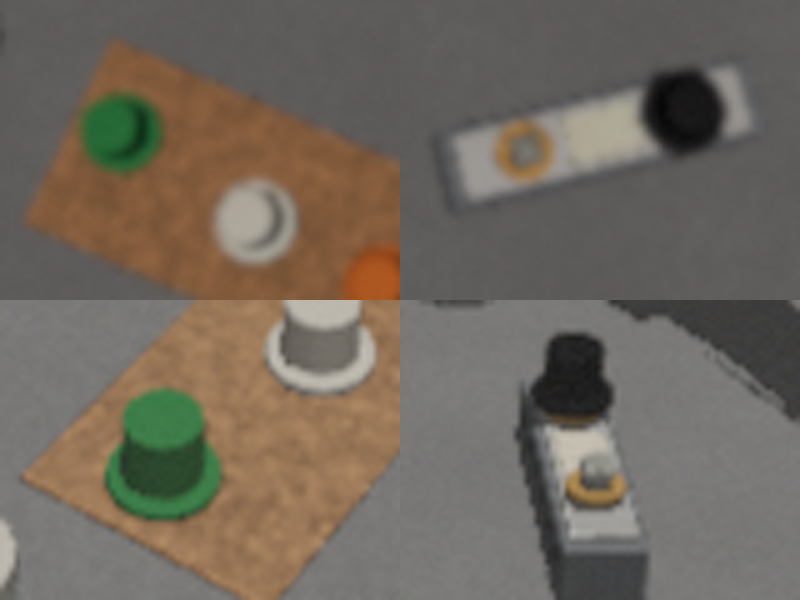

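The crops confirm the choice: the green cap is at one end of the mat row, with its flange centre at about top (144,206.3). The brass ring and bare stud are at top (289.2,232.8) and side (294,171.6).

```bash
python3 - <<'E'
from h import *
g1=atz('top',144,206.2,.009); g2=atz('side',232.4,283.4,.041); g3=atz('side',232.4,294.5,.009)
w=atz('top',170.8,223.9,.009); r1=atz('top',289.2,232.8,.052); r2=atz('side',293.8,171.6,.052)
b=atz('top',321.2,224.6,.056); jar=atz('top',104,184,.07)
for k,v in dict(g1=g1,g2=g2,g3=g3,w=w,r1=r1,r2=r2,b=b,jar=jar).items(): print(k,v.round(4),np.linalg.norm(v[:2]).round(3))
print(np.linalg.norm(w-g1),np.linalg.norm((b-r1)[:2]))
from scipy.spatial.transform import Rotation as R
o=ctrl.get_obs(); A=R.from_euler('xyz',o['orientation'],degrees=True); print(A.as_matrix().round(3))
d=(w-g1); print('row angle',np.degrees(np.arctan2(d[1],d[0])),'beam',np.degrees(np.arctan2(*(r1-b)[[1,0]])))
E
```

```text
g1 [0.5893 0.3262 0.009 ] 0.674
g2 [0.589  0.3254 0.041 ] 0.673
g3 [0.5886 0.3275 0.009 ] 0.674
w [0.5329 0.2393 0.009 ] 0.584
r1 [ 0.502  -0.1299  0.052 ] 0.519
r2 [ 0.5017 -0.1316  0.052 ] 0.519
b [ 0.5266 -0.2271  0.056 ] 0.573
jar [0.6497 0.4352 0.07  ] 0.782
0.10360293506064935 0.10020565917402047
[[-0.914 -0.406 -0.001]
 [-0.406  0.914  0.001]
 [ 0.     0.001 -1.   ]]
row angle -122.93827204066002 beam 104.19936576776416
```

Call:
apply_moves --deltas '[{"fingers": 87, "delta_pos": [-33, 36, 0], "angular": [0, 0, -3.3]}, {"fingers": 87, "delta_pos": [-66, 72, 0], "angular": [0, 0, -6.6]}, {"fingers": 87, "delta_pos": [-99, 108, 0], "angular": [0, 0, -9.9]}, {"fingers": 87, "delta_pos": [-132, 144, 0], "angular": [0, 0, -13.2]}, {"fingers": 87, "delta_pos": [-165, 180, 0], "angular": [0, 0, -16.5]}, {"fingers": 87, "delta_pos": [-198, 216, 0], "angular": [0, 0, -19.8]}, {"fingers": 87, "delta_pos": [-231, 252, 0], "angular": [0, 0, -23.1]}, {"fingers": 87, "delta_pos": [-264, 288, 0], "angular": [0, 0, -26.4]}, {"fingers": 87, "delta_pos": [-297, 324, 0], "angular": [0, 0, -29.7]}, {"fingers": 87, "delta_pos": [-330, 360, 0], "angular": [0, 0, -33]}]'

```text
clock: 1.1
tool_pos: [0.4294, -0.1521, 0.2267]
orientation: [-180.0, 0.0, -122.9]
force: [1.4, -0.6, 0.4]
opening: 0.0867
gripper_force: 0.0
```

```bash
cat >> h.py <<'E'
from scipy.spatial.transform import Rotation as R
def to(P):
    o=ctrl.get_obs(); A=R.from_euler('xyz',o['orientation'],degrees=True)
    print(o['clock'],o['tool_pos'].round(4),o['orientation'].round(2),'F',o['force'].round(2),'op',round(o['opening'],4),'move mm',(A.inv().apply(np.array(P)-o['tool_pos'])*1e3).round(1), 'fix', np.degrees((A.inv()*R.from_euler('xyz',[180,0,o['orientation'][2]],degrees=True)).as_rotvec()).round(2))
E
python3 -c "
from h import *
to([.589,.326,.10])"
```

```text
1.1 [ 0.4294 -0.1521  0.2267] [-1.7999e+02  2.0000e-02 -1.2293e+02] F [ 1.35 -0.65  0.36] op 0.0867 move mm [-488.   125.9  126.8] fix [-0.01  0.02 -0.  ]
```

Call:
apply_moves --deltas '[{"fingers": 87, "delta_pos": [-47, 12, 0], "angular": [0, 0, 0]}, {"fingers": 87, "delta_pos": [-94, 24, 0], "angular": [0, 0, 0]}, {"fingers": 87, "delta_pos": [-141, 36, 0], "angular": [0, 0, 0]}, {"fingers": 87, "delta_pos": [-188, 48, 0], "angular": [0, 0, 0]}, {"fingers": 87, "delta_pos": [-235, 60, 10], "angular": [0, 0, 0]}, {"fingers": 87, "delta_pos": [-282, 72, 20], "angular": [0, 0, 0]}, {"fingers": 87, "delta_pos": [-328, 85, 30], "angular": [0, 0, 0]}, {"fingers": 87, "delta_pos": [-375, 97, 40], "angular": [0, 0, 0]}, {"fingers": 87, "delta_pos": [-421, 109, 50], "angular": [0, 0, 0]}, {"fingers": 87, "delta_pos": [-466, 121, 60], "angular": [0, 0, 0]}]'

```text
clock: 2.1
tool_pos: [0.5823, 0.3045, 0.1657]
orientation: [180.0, -0.0, -123.0]
force: [1.0, -0.7, 0.9]
opening: 0.0871
gripper_force: 0.0
```

Call:
apply_moves --deltas '[{"fingers": 87, "delta_pos": [-22, 5, 20], "angular": [0, 0, 0]}, {"fingers": 87, "delta_pos": [-22, 5, 50], "angular": [0, 0, 0]}, {"fingers": 87, "delta_pos": [-22, 5, 67], "angular": [0, 0, 0]}, {"fingers": 87, "delta_pos": [-22, 5, 67], "angular": [0, 0, 0]}]'

```text
clock: 2.5
tool_pos: [0.5881, 0.3226, 0.0958]
orientation: [179.9, -0.4, -123.1]
force: [-0.0, -0.0, -0.0]
opening: 0.0869
gripper_force: 0.0
```

```bash
python3 - <<'E'
from h import *
to([.589,.326,.012])
s=snap('side','s1.png'); t=snap('top','t1.png')
def crop(im,x,y,w,h): return cv2.resize(im[y:y+h,x:x+w,::-1],(400,300),interpolation=cv2.INTER_CUBIC)
cv2.imwrite('pics/c1.png',np.hstack([crop(s,170,220,120,90),crop(t,90,160,120,90)]))
E
```

```text
2.5 [0.5881 0.3226 0.0958] [ 179.88   -0.35 -123.07] F [-0.03 -0.   -0.04] op 0.0869 move mm [-3.8  1.  83.7] fix [ 0.12 -0.35 -0.  ]
```

View pics/c1.png

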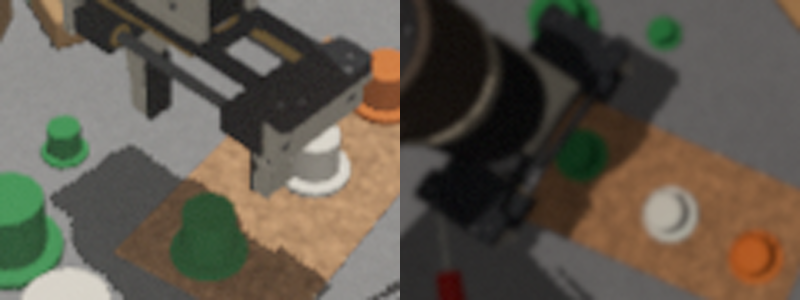

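The side crop shows the open fingers on either side of the green cap. The fingertip midpoint is in line with the cap axis, and the other caps are clear, so I'll descend.

Call:
apply_moves --deltas '[{"fingers": 87, "delta_pos": [-4, 1, 25], "angular": [0, 0, 0]}, {"fingers": 87, "delta_pos": [-4, 1, 50], "angular": [0, 0, 0]}, {"fingers": 87, "delta_pos": [-4, 1, 70], "angular": [0, 0, 0]}, {"fingers": 87, "delta_pos": [-4, 1, 78], "angular": [0, 0, 0]}, {"fingers": 87, "delta_pos": [-4, 1, 82], "angular": [0, 0, 0]}, {"fingers": 87, "delta_pos": [-4, 1, 82], "angular": [0, 0, 0]}]'

```text
clock: 3.2
tool_pos: [0.5919, 0.3279, 0.0185]
orientation: [-180.0, 0.1, -123.1]
force: [-0.4, -0.3, -0.2]
opening: 0.087
gripper_force: 0.0
```

Call:
apply_moves --deltas '[{"fingers": 30, "delta_pos": [0, 0, 0], "angular": [0, 0, 0]}, {"fingers": 20, "delta_pos": [0, 0, 0], "angular": [0, 0, 0]}, {"fingers": 20, "delta_pos": [0, 0, 0], "angular": [0, 0, 0]}, {"fingers": 20, "delta_pos": [0, 0, 0], "angular": [0, 0, 0]}, {"fingers": 20, "delta_pos": [0, 0, 0], "angular": [0, 0, 0]}, {"fingers": 20, "delta_pos": [0, 0, 0], "angular": [0, 0, 0]}, {"fingers": 20, "delta_pos": [0, 0, 0], "angular": [0, 0, 0]}]'

```text
clock: 3.9
tool_pos: [0.5913, 0.3276, 0.0175]
orientation: [180.0, -0.0, -123.1]
force: [-0.4, -0.3, 0.6]
opening: 0.0363
gripper_force: 11.0
```

```bash
python3 -c "
from h import *
to([.589,.326,.2])"
```

```text
3.9 [0.5913 0.3276 0.0175] [ 180.     -0.   -123.06] F [-0.45 -0.27  0.55] op 0.0363 move mm [   2.6    1.1 -182.5] fix [ 0. -0. -0.]
```

Call:
apply_moves --deltas '[{"fingers": 50, "delta_pos": [0, 0, 0], "angular": [0, 0, 0]}, {"fingers": 50, "delta_pos": [0, 0, 0], "angular": [0, 0, 0]}, {"fingers": 50, "delta_pos": [2, 0, 2.5], "angular": [0, 0, 0]}, {"fingers": 50, "delta_pos": [2, 0, 4.5], "angular": [0, 0, 0]}, {"fingers": 50, "delta_pos": [2, 0, 4.5], "angular": [0, 0, 0]}, {"fingers": 20, "delta_pos": [2, 0, 4.5], "angular": [0, 0, 0]}, {"fingers": 20, "delta_pos": [2, 0, 4.5], "angular": [0, 0, 0]}, {"fingers": 20, "delta_pos": [2, 0, 4.5], "angular": [0, 0, 0]}, {"fingers": 20, "delta_pos": [2, 0, 4.5], "angular": [0, 0, 0]}, {"fingers": 20, "delta_pos": [2, 0, 4.5], "angular": [0, 0, 0]}]'

```text
clock: 4.9
tool_pos: [0.5903, 0.326, 0.0131]
orientation: [-180.0, 0.0, -123.1]
force: [0.7, 0.8, -1.4]
opening: 0.036
gripper_force: 30.0
```

Call:
apply_moves --deltas '[{"fingers": 20, "delta_pos": [0, 0, 0], "angular": [0, 0, 0]}, {"fingers": 20, "delta_pos": [0, 0, -20], "angular": [0, 0, 0]}, {"fingers": 20, "delta_pos": [0, 0, -50], "angular": [0, 0, 0]}, {"fingers": 20, "delta_pos": [0, 0, -90], "angular": [0, 0, 0]}, {"fingers": 20, "delta_pos": [0, 0, -130], "angular": [0, 0, 0]}, {"fingers": 20, "delta_pos": [0, 0, -140], "angular": [0, 0, 0]}, {"fingers": 20, "delta_pos": [0, 0, -140], "angular": [0, 0, 0]}]'

```text
clock: 5.6
tool_pos: [0.5911, 0.3267, 0.1555]
orientation: [-179.9, 0.2, -123.1]
force: [-0.3, 0.9, -1.7]
opening: 0.0363
gripper_force: 30.0
```

```bash
python3 -c "
from h import *
to([.502,-.131,.153])"
```

```text
5.6 [0.5911 0.3267 0.1555] [-179.94    0.24 -123.05] F [-0.26  0.89 -1.67] op 0.0363 move mm [ 432.2 -175.     0.9] fix [-0.06  0.24 -0.  ]
```

Call:
apply_moves --deltas '[{"fingers": 20, "delta_pos": [30, -12, 0], "angular": [0, 0, 0]}, {"fingers": 20, "delta_pos": [75, -30, 0], "angular": [0, 0, 0]}, {"fingers": 20, "delta_pos": [120, -48, 0], "angular": [0, 0, 0]}, {"fingers": 20, "delta_pos": [165, -66, 0], "angular": [0, 0, 0]}, {"fingers": 20, "delta_pos": [210, -84, 0], "angular": [0, 0, 0]}, {"fingers": 20, "delta_pos": [255, -102, 0], "angular": [0, 0, 0]}, {"fingers": 20, "delta_pos": [300, -120, 0], "angular": [0, 0, 0]}, {"fingers": 20, "delta_pos": [345, -138, 0], "angular": [0, 0, 0]}, {"fingers": 20, "delta_pos": [390, -157, 0], "angular": [0, 0, 0]}, {"fingers": 20, "delta_pos": [420, -170, 0], "angular": [0, 0, 0]}]'

```text
clock: 6.6
tool_pos: [0.5013, -0.1212, 0.1513]
orientation: [179.9, -0.1, -123.1]
force: [-0.3, -0.3, 0.2]
opening: 0.0363
gripper_force: 30.0
```

Call:
apply_moves --deltas '[{"fingers": 20, "delta_pos": [12, -4, 0], "angular": [0, 0, 0]}, {"fingers": 20, "delta_pos": [12, -4, 20], "angular": [0, 0, 0]}, {"fingers": 20, "delta_pos": [12, -4, 45], "angular": [0, 0, 0]}, {"fingers": 20, "delta_pos": [12, -4, 55], "angular": [0, 0, 0]}, {"fingers": 20, "delta_pos": [12, -4, 55], "angular": [0, 0, 0]}, {"fingers": 20, "delta_pos": [12, -4, 55], "angular": [0, 0, 0]}]'

```text
clock: 7.2
tool_pos: [0.5006, -0.1308, 0.0981]
orientation: [180.0, -0.0, -123.0]
force: [-0.2, 0.6, 0.3]
opening: 0.0361
gripper_force: 30.0
```

```bash
python3 - <<'E'
from h import *
to([.502,-.131,.092])
s=snap('side','s2.png'); t=snap('top','t2.png')
o=ctrl.get_obs(); p=o['tool_pos']
print('cap top expected side',proj('side',p+[0,0,.028]),'flange',proj('side',p-[0,0,.01]),'stud tip',proj('side',[.502,-.131,.072]),'foot',proj('side',[.502,-.131,.052]))
def crop(im,x,y,w,h,W=400,H=300): return cv2.resize(im[y:y+h,x:x+w,::-1],(W,H),interpolation=cv2.INTER_CUBIC)
cv2.imwrite('pics/c2.png',np.hstack([crop(s,255,120,80,80,500,500),crop(t,265,193,60,100,300,500)]))
E
```

```text
7.2 [ 0.5006 -0.1308  0.0981] [ 1.7998e+02 -4.0000e-02 -1.2302e+02] F [-0.18  0.57  0.28] op 0.0361 move mm [-0.6 -1.3  6.1] fix [ 0.02 -0.04 -0.  ]
cap top expected side (np.float64(295.90672100732246), np.float64(149.3781269903235)) flange (np.float64(294.89433699773076), np.float64(160.91882099138195)) stud tip (np.float64(294.1795859033239), np.float64(165.8577485594001)) foot (np.float64(293.66931174985774), np.float64(171.7011991767936))
```

View pics/c2.png

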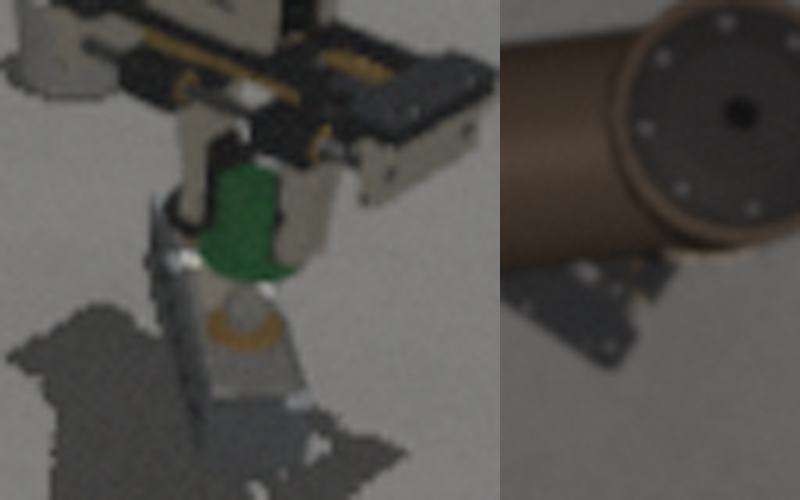

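The side crop shows the cap held upright directly above the stud. The flange column is about 294.4 and the ring column about 293.8, which agrees with the projection. I'll descend in stages and watch the force.

Call:
apply_moves --deltas '[{"fingers": 20, "delta_pos": [0, -0.5, 5], "angular": [0, 0, 0]}, {"fingers": 20, "delta_pos": [0, -0.5, 10], "angular": [0, 0, 0]}, {"fingers": 20, "delta_pos": [0, -0.5, 14], "angular": [0, 0, 0]}, {"fingers": 20, "delta_pos": [0, -0.5, 17], "angular": [0, 0, 0]}, {"fingers": 20, "delta_pos": [0, -0.5, 19], "angular": [0, 0, 0]}, {"fingers": 20, "delta_pos": [0, -0.5, 20], "angular": [0, 0, 0]}, {"fingers": 20, "delta_pos": [0, -0.5, 20], "angular": [0, 0, 0]}]'

```text
clock: 8.0
tool_pos: [0.5008, -0.1313, 0.0779]
orientation: [180.0, -0.0, -123.1]
force: [-0.4, 0.8, -0.8]
opening: 0.0358
gripper_force: 30.0
```

Call:
apply_moves --deltas '[{"fingers": 20, "delta_pos": [0, 0, 1], "angular": [0, 0, 0]}, {"fingers": 20, "delta_pos": [0, 0, 2], "angular": [0, 0, 0]}, {"fingers": 20, "delta_pos": [0, 0, 3], "angular": [0, 0, 0]}, {"fingers": 20, "delta_pos": [0, 0, 4], "angular": [0, 0, 0]}]'

```text
clock: 8.4
tool_pos: [0.5016, -0.1312, 0.075]
orientation: [-179.9, 0.0, -123.0]
force: [-3.5, 3.6, 13.3]
opening: 0.0358
gripper_force: 30.0
```

Call:
apply_moves --deltas '[{"fingers": 20, "delta_pos": [0, 0, 1], "angular": [0, 0, 0]}, {"fingers": 20, "delta_pos": [0, 0, 2], "angular": [0, 0, 0]}, {"fingers": 20, "delta_pos": [0, 0, 3], "angular": [0, 0, 0]}]'

```text
clock: 8.7
tool_pos: [0.5019, -0.1312, 0.0726]
orientation: [-179.9, 0.1, -123.0]
force: [-2.9, 3.3, 10.3]
opening: 0.036
gripper_force: 30.0
```

Call:
apply_moves --deltas '[{"fingers": 20, "delta_pos": [0, 0, 2], "angular": [0, 0, 0]}, {"fingers": 20, "delta_pos": [0, 0, 4], "angular": [0, 0, 0]}, {"fingers": 20, "delta_pos": [0, 0, 6], "angular": [0, 0, 0]}, {"fingers": 20, "delta_pos": [0, 0, 8], "angular": [0, 0, 0]}, {"fingers": 20, "delta_pos": [0, 0, 8], "angular": [0, 0, 0]}]'

```text
clock: 9.2
tool_pos: [0.5007, -0.1311, 0.0624]
orientation: [180.0, -0.0, -123.1]
force: [2.2, 1.5, -6.7]
opening: 0.0362
gripper_force: 30.0
```

Call:
apply_moves --deltas '[{"fingers": 20, "delta_pos": [0, 0, 1], "angular": [0, 0, 0]}, {"fingers": 20, "delta_pos": [0, 0, 2], "angular": [0, 0, 0]}, {"fingers": 20, "delta_pos": [0, 0, 3], "angular": [0, 0, 0]}, {"fingers": 20, "delta_pos": [0, 0, 3], "angular": [0, 0, 0]}, {"fingers": 20, "delta_pos": [0, 0, 3], "angular": [0, 0, 0]}]'

```text
clock: 9.7
tool_pos: [0.5007, -0.1314, 0.0603]
orientation: [180.0, -0.0, -123.1]
force: [-2.2, 1.7, 4.3]
opening: 0.0359
gripper_force: 30.0
```

Call:
apply_moves --deltas '[{"fingers": 20, "delta_pos": [0, 0, 1], "angular": [0, 0, 0]}, {"fingers": 20, "delta_pos": [0, 0, 2], "angular": [0, 0, 0]}, {"fingers": 20, "delta_pos": [0, 0, 2.5], "angular": [0, 0, 0]}, {"fingers": 20, "delta_pos": [0, 0, 2.5], "angular": [0, 0, 0]}, {"fingers": 20, "delta_pos": [0, 0, 2.5], "angular": [0, 0, 0]}, {"fingers": 20, "delta_pos": [0, 0, 2.5], "angular": [0, 0, 0]}]'

```text
clock: 10.3
tool_pos: [0.5008, -0.1314, 0.0582]
orientation: [-180.0, -0.0, -123.0]
force: [-3.6, 2.6, 9.7]
opening: 0.0362
gripper_force: 30.0
```

```bash
python3 - <<'E'
from h import *
s=snap('side','s3.png')
to([.502,-.131,.058])
cv2.imwrite('pics/c3.png',cv2.resize(s[120:200,255:335,::-1],(560,560),interpolation=cv2.INTER_CUBIC))
E
```

```text
10.35 [ 0.5008 -0.1314  0.0582] [-179.99   -0.   -123.05] F [-3.22  2.48 10.56] op 0.0358 move mm [-1.  -0.8  0.2] fix [-0.01 -0.    0.  ]
```

View pics/c3.png

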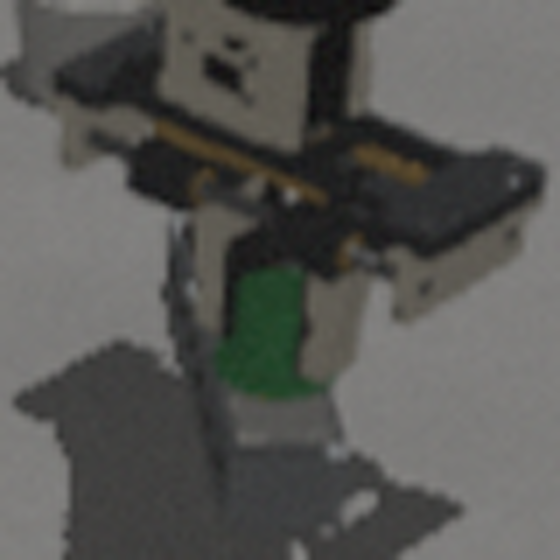

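The cap is down over the ring, upright, and no part of the ring is visible. The push is about 10 N and rises at about 3 N/mm, so the ring is squeezed by roughly 3 mm. I'll hand it in now.

```bash
python3 -c "
from plant import ctrl
print(ctrl.close_job())"
```

```text
the job is handed in; nothing more can be done
None
```

The green cap is snapped onto the bare stud, and I handed the job in with the gripper still pressing it down at about 10 N, which squeezes the brass ring by an estimated 3 mm; no verdict was returned.

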